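# Three clicks on the tint dosing head, then one shot

## Task

Two tint dosing heads stand on the bench; use the one that has an open tin under its spout. Turn its black wing knob clockwise by exactly three clicks from where it rests now - the knob is loose on its shaft, so count the clicks you feel, and never go past the third - then let go of the knob and push the steel plunger beside it fully down for one shot, gently (well under 30 N), and let it come back up. Leave the tin under the spout and do not disturb the other things on the bench.

Things in the scene. Friction and masses are not known exactly. Their poses are not given: they have to be found in the camera images.
- head: the dosing head to use: a fixed grey box, 120 mm deep (x), 170 mm wide (y), with a deck (126 x 190 mm) whose face is 130 mm above the bench; spout and drip foot on its front (-x, towards the robot). Origin on the bench under the box's centre, z up. The knob's vertical axis stands at (0, +50) mm of this frame, the plunger's at (0, -50) mm, the gauge pin at (+48, -20) mm.
- twin: the other dosing head, same shape and frame, no tin under its spout. It is locked: its knob and plunger do not move. Not to be used.
- knob_grip (a point): where to grip the knob: on its vertical axis, 38 mm above the deck. x lies along the knob's wing, z up. The wing is 46 mm long, 14 mm thick and stands from 14 to 50 mm above the deck, on a disc 48 mm across (6 to 14 mm above the deck). Pinch the wing across its thickness from above with 20 to 40 N.
- knob: the black wing knob; origin on its axis, 6 mm above the deck. Turn it clockwise seen from above. It is loose: first it turns almost freely (under 0.03 N m) through an unknown lost motion, anything from 0 to 0.7 rad, which its heading does not show; then it turns the shaft inside. Inside that play it can be turned back or let go without moving the shaft.
- gauge_tip (a point): top of the steel gauge pin (10 mm thick), at the start 20 mm above the deck. It rises 0.5 mm per click of the shaft. The shaft starts in a detent, at its anticlockwise stop. A click is 0.262 rad: the torque rises to about 0.3 N m in 0.065 rad, is gone after 0.13 rad, the shaft snaps on by itself to the next detent, the knob is free for 0.13 rad, then the next rise begins.
- plunger (a joint): how far the plunger is down, m: 0 up, 0.014 at the bottom. A spring pushes it back: 3 N to start it, 8 N at 10 mm, 10 N at the bottom, a hard stop. A shot needs at least 9 mm of stroke (7.5 N).
- plunger_top (a point): centre of the upper face of the plunger's steel button (34 mm across), 44 mm above the deck (174 mm above the bench) when up. Push it straight down.
- tin: open steel tin 84 mm across and 70 mm high that stands loose on the drip foot (8 mm thick) under the spout. Origin at the centre of its underside.
- can_a: shut paint can, 90 mm across, 110 mm high, a bystander. Origin at the centre of its underside.
- can_b: shut paint can, 80 mm across, 90 mm high, a bystander. Origin at the centre of its underside.
- cup: open steel cup, 60 mm across, 60 mm high, a bystander between the heads. Origin at the centre of its underside.
- opener: screwdriver 170 mm long with a black handle lying between the heads, a bystander. Origin under its middle, x along it.
- brush: flat brush 180 mm long lying on the bench, a bystander. Origin under its middle, x along it.
- tape: roll of paper tape, 90 mm across, 24 mm high, lying flat, a bystander. Origin at the centre of its underside.
Things that resemble listed ones, but are neither listed nor needed, are in the scene too. Leave any blue, green or purple look-alike of the tin alone.

How it is judged:
On the way, in this order (a step that is already met when the one before it is completed fails the run):
1. the knob has been turned on by exactly three clicks: the gauge pin has risen 1.5 mm (within 0.2 mm) (distance of gauge_tip from where it was at the start of the episode between 0.0013 and 0.0017 m), for 0.3 s.
2. then, the knob let go, the plunger is pushed down at least 9 mm (value of joint plunger above 0.009 m and contact force between the fingers and knob below 0.5 N), for 0.02 s.
At the end, for the whole second after the job is handed in: The gauge pin stands 1.5 mm (1.3 to 1.7 mm) higher than at the start, that is three clicks on; the plunger is up again (within 2 mm); the tin stands upright where it was (within 15 mm) (all of step 1 and value of joint plunger below 0.002 m and distance of tin from where it was at the start of the episode below 0.015 m and angle between tin's own z axis and vertical below 0.1 rad); the robot touches nothing.
It fails at once if the dial goes past the third click (gauge pin more than 1.76 mm up) (distance of gauge_tip from where it was at the start of the episode above 0.00176 m).
It fails at once if the plunger is pushed (more than 4 mm) before the third click (value of joint plunger above 0.004 m and distance of gauge_tip from where it was at the start of the episode below 0.0013 m).
It fails at once if the plunger is pushed with more than 30 N (contact force between anything else and plunger above 30 N).
It fails at once if the tin is pushed about or tipped (distance of tin from where it was at the start of the episode above 0.03 m or angle between tin's own z axis and vertical above 0.4 rad).
It fails at once if a can, the cup, the screwdriver, the brush or the tape is moved more than 30 mm (distance of any of can_a, can_b, cup, opener, brush, tape from where it was at the start of the episode above 0.03 m).
It also fails if it takes over 64 s, if anything falls off the work surface, if the arm or the gripper's body presses on something with over 40 N, if the wrist force passes 120 N, or if a joint passes its speed limit or range.

## Robot

A 6-joint arm with a two-finger parallel gripper is mounted at the origin on the work surface. World frame = base frame: x ahead of the robot, y to its left, z up, the work surface at z = 0. Lengths are in m, angles in rad, forces in N, time in s.
With the tool pointing down it reaches from about 0.375 to 0.975 m from the base axis. Payload 3.8 kg.
Tool frame: the origin (TCP) lies midway between the tips of the shut fingers; the grasp point (between the pads) lies 19 mm behind it; z points along the fingers, y is the line along which they close (so a half turn about z gives the same grasp; the last joint's range is limited). The gripper opens to 88 mm and grips with 3 to 60 N. Pads are 18 mm wide; open, the fingers measure 123 mm over their backs; the gripper's body (75 mm by 187 mm) begins 45 mm behind the grasp point.
Start: joints at [1.073, 0.264, 1.604, -0, 1.274, -0.037], TCP at [0.3, 0.605, 0.239] pointing down, gripper open.
Joint ranges: [-2.63, 2.63], [-0.94, 2.18], [0.31, 2.57], [-1.31, 4.45], [0, 2.66], [-2.55, 2.55]. Speed limits (rad/s): [2.57, 2.57, 3.14, 3.14, 3.14, 3.14].

## Interface

Orientations are given as a rotation vector (axis times angle).
In Python, from cell import manip, inverse_kinematics, cams, order gives the robot as it stands. Calls block until the motion is done:
- manip.move_pose(position, orientation): joint-space move of the TCP to a pose.
- manip.move_linear(position, rate=0.15, rot=None): straight line of the TCP; rot=None keeps the orientation; rate is the mean speed in m/s.
- manip.set_joints(angles): joint-space move.
- manip.set_gripper(opening, force=None): finger opening in m; force is the grip in N (None keeps the last); returns when the fingers have stopped.
- manip.dwell(seconds).
- inverse_kinematics(position, orientation): joint angles nearest the present ones, or None.
- manip.state(): the state.
- cams.capture(name): name is "scene" or "side" or "wrist"; returns a dict with "image" (480x640x3 uint8, blue, green, red), "z_map" (480x640 float32, m along the optical axis (not along the pixel's ray), 0 where there is no reading), "intrinsics" (3x3 intrinsics, pixels), "k1" (the pictures are not rectified: a ray, as slopes to the right and down, at radius r is drawn at 1 + k1 r^2 times it, then the intrinsics apply), "position" and "orientation" of the camera in the world; the wrist camera has in their place "T_tool_cam" (4x4, takes a point from camera to tool coordinates, whose origin is the TCP and whose axes are the flange's). Camera axes: x right, y down, z forward; pixel columns grow to the right and rows downward; lengths in m; the calibration is good to about 2 mm. A picture is of the moment at which its call begins: read the wrist's pose just before it.
A pose or a line that the arm cannot do raises manip.IKError and nothing moves.
- order.close_job(): hands the job in; it is judged then, once.
The state is a dict: "clock": time; "joint_pos": joint angles; "joint_velocities": joint speeds; "tau": joint torques, N m; "tool_pos": TCP position; "tcp_rot": TCP orientation; "contact_force": force on the tool from outside, world axes, zero at the start; "moment": the same for the moment, N m; "gripper_width": finger opening in m; "grasp_force": force on a finger pad.
Only numpy, scipy, OpenCV 4.12 (cv2) and the standard library are available. Lean on these libraries where they do the work, as an engineer would, in place of code of your own. Each camera call takes 0.05 s, during which the arm holds its last target. There are 200 camera calls.

## Working session

There is one attempt and no reset: what is moved stays moved. The work goes in short steps, each a Python script; the robot and the scene stay as the last script left them, time stands still between calls to the robot, and variables do not carry over. Pictures are saved under pics/ and viewed, at most 10 in all, crops included, and the job is handed in when it is done.

```bash
mkdir -p pics; ls
cat > h.py <<'E'
import numpy as np, cv2
from scipy.spatial.transform import Rotation as R
from cell import manip, inverse_kinematics, cams, order
def cap(name):
    s=manip.state(); c=cams.capture(name)
    if name=="wrist":
        T=np.eye(4);T[:3,:3]=R.from_rotvec(s["tcp_rot"]).as_matrix();T[:3,3]=s["tool_pos"]
        c["T"]=T@np.array(c["T_tool_cam"])
    else:
        o=np.array(c["orientation"],float)
        T=np.eye(4);T[:3,:3]=o if o.shape==(3,3) else R.from_rotvec(o).as_matrix();T[:3,3]=c["position"];c["T"]=T
    return c
def cloud(c):
    K=np.array(c["intrinsics"]);k=float(c["k1"]);h,w=c["z_map"].shape
    u,v=np.meshgrid(np.arange(w),np.arange(h))
    p=cv2.undistortPoints(np.stack([u.ravel(),v.ravel()],1).astype(np.float64)[:,None],K,np.array([k,0,0,0,0.])).reshape(h,w,2)
    z=c["z_map"];P=np.dstack([p[...,0]*z,p[...,1]*z,z])
    W=P@c["T"][:3,:3].T+c["T"][:3,3];W[z==0]=np.nan
    return W
E
python3 - <<'E'
from h import *
for n in("scene","side"):
    c=cap(n);cv2.imwrite(f"pics/{n}0.png",c["image"]);print(n,c["position"],c["orientation"],c["k1"])
    np.savez(f"{n}0.npz",W=cloud(c),im=c["image"])
s=manip.state();print(s)
E
```

```text
pics
scene [1.29595051 0.51465008 1.1646963 ] [-1.21031363 -2.37605499  0.88678312] -0.09392665225915611
side [ 1.13005114 -1.11067896  1.23363699] [-2.23944287 -0.55441929  0.2498317 ] -0.083163089373969
{'clock': 0.1, 'joint_pos': array([ 1.07309578e+00,  2.64681957e-01,  1.60521823e+00,  1.74487403e-05,
        1.27366069e+00, -3.69201464e-02]), 'joint_velocities': array([-0.0006586 , -0.00217067, -0.00213777, -0.00134063,  0.00025353,
        0.0005697 ]), 'tau': array([ 1.33028858e-03, -5.03619754e+01, -3.58070576e+01,  7.29337404e-02,
        2.33241596e-02, -8.94483242e-05]), 'tool_pos': array([0.29984917, 0.60405139, 0.23752006]), 'tcp_rot': array([-7.17291143e-01, -3.05805848e+00,  2.97444506e-03]), 'contact_force': array([-0.34052872,  0.59691118,  0.19706352]), 'moment': array([-0.01069948,  0.00039747,  0.03958125]), 'grasp_force': 0.0, 'gripper_width': 0.08792227630582942}
```

View pics/scene0.png

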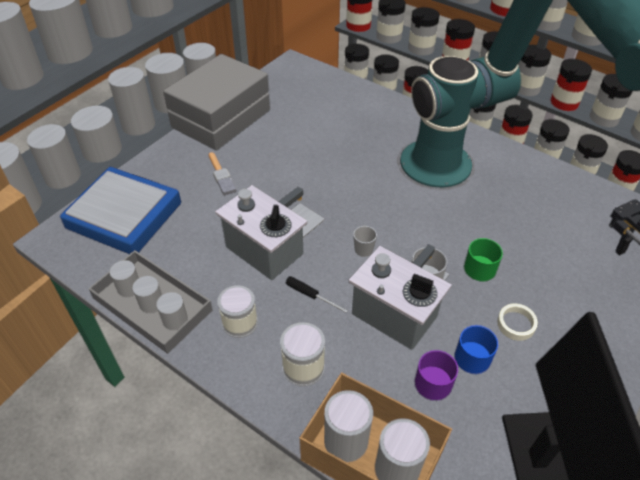

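View pics/side0.png

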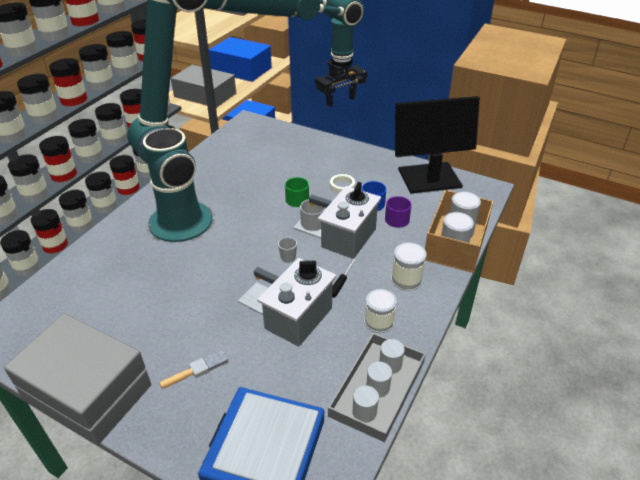

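The head to use is the one at scene (400,295): the steel tin is at (430,262) under its spout. The twin is at scene (262,230) with an empty foot. Next I'll get the deck pose from the depth map.

```bash
cat > deck.py <<'E'
from h import *
def deck(W,near=None,r=0.13):
    m=(W[...,2]>.122)&(W[...,2]<.138)
    if near is not None: m&=np.hypot(W[...,0]-near[0],W[...,1]-near[1])<r
    p=W[m][:,:2]
    return p,cv2.minAreaRect((p*1000).astype(np.float32))
E
python3 - <<'E'
from deck import *
for n,uv in(("scene",(400,285)),("side",(350,205))):
    W=np.load(f"{n}0.npz")["W"]
    c=W[uv[1]-4:uv[1]+4,uv[0]-4:uv[0]+4].reshape(-1,3);c=np.nanmedian(c,0);print(n,c)
    p,r=deck(W,c);print(len(p),r)
    p,r=deck(W,r[0][0:2]and np.array(r[0])/1000,.118);print(len(p),r)
    m=(W[...,2]>.165)&(W[...,2]<.2)&(np.hypot(W[...,0]-c[0],W[...,1]-c[1])<.12)
    q=W[m];import itertools
    lab=cv2.partition(q.astype(np.float32).tolist(),1) if 0 else None
    v,u=np.nonzero(m);k=cv2.kmeans(q[:,:2].astype(np.float32),2,None,(3,50,1e-5),5,cv2.KMEANS_PP_CENTERS)
    for i in(0,1):
        j=k[1].ravel()==i;print(' top',q[j].mean(0),np.median(q[j,2]),j.sum(),u[j].mean(),v[j].mean(),cv2.minAreaRect((q[j,:2]*1000).astype(np.float32)))
W=np.load("scene0.npz")["W"]
for nm,uv in dict(tin=(430,262),cup=(365,238),green=(483,255),blue=(477,345),purple=(437,370),tape=(518,322),canA=(302,340),opener=(302,288),twin=(262,215),cans=(348,410)).items(): print(nm,W[uv[1],uv[0]])
E
```

```text
scene [0.54966229 0.1929716  0.12913127]
3341 ((514.6343994140625, 189.6862030029297), (192.77464294433594, 187.98574829101562), 88.9399642944336)
3265 ((505.2489013671875, 189.85122680664062), (192.7589874267578, 206.65174865722656), 88.89385223388672)
 top [0.54412008 0.14004654 0.17195596] 0.1718231612457597 164 382.1890243902439 259.4573170731707 ((542.9650268554688, 139.08709716796875), (33.63603210449219, 31.61519432067871), 68.34088134765625)
 top [0.54584325 0.24021627 0.17547391] 0.17667159936758742 190 422.12631578947367 280.4894736842105 ((544.5572509765625, 239.87347412109375), (17.989397048950195, 45.66440963745117), 4.977696895599365)
side [0.54297884 0.19116295 0.13175353]
1348 ((510.184814453125, 185.9197998046875), (202.21688842773438, 191.89637756347656), 89.31986999511719)
1293 ((504.1159362792969, 185.67236328125), (202.22927856445312, 203.3152313232422), 89.70304107666016)
 top [0.54451822 0.23190676 0.17572892] 0.17640163417901045 65 357.38461538461536 186.93846153846152 ((543.1195068359375, 235.77508544921875), (14.982080459594727, 54.37694549560547), 9.062101364135742)
 top [0.54218878 0.13383486 0.17274053] 0.1729731208722981 74 342.72972972972974 204.52702702702703 ((542.5899658203125, 134.10174560546875), (32.07085418701172, 36.71150588989258), 42.31169891357422)
tin [0.3710853  0.18614735 0.0273731 ]
cup [0.39112281 0.00667524 0.01610283]
green [0.2552365  0.28034969 0.00974262]
blue [0.50314869 0.38750549 0.00269283]
purple [0.61375987 0.34405892 0.00295245]
tape [ 0.38530924  0.43870329 -0.00154402]
canA [0.78062457 0.09971797 0.11269236]
opener [ 0.62101774 -0.02336425  0.02366022]
twin [ 0.5652077  -0.18458161  0.12929319]
cans [0.8627101  0.26966173 0.13454026]
```

```bash
cat >> h.py <<'E'
def down(a): return (R.from_euler('z',a)*R.from_euler('x',np.pi)).as_rotvec()
def yaw(): 
    M=R.from_rotvec(manip.state()["tcp_rot"]).as_matrix(); return np.arctan2(M[1,0],M[0,0])
E
python3 - <<'E'
from deck import *
for a in(95,50,5,-10): print(a,inverse_kinematics([.545,.24,.149],down(np.radians(a))))
manip.move_pose([.545,.22,.36],down(np.radians(95)))
c=cap("wrist");W=cloud(c);cv2.imwrite("pics/w1.png",c["image"]);np.savez("w1.npz",W=W,im=c["image"])
p,r=deck(W,(.544,.19),.13);print(r)
m=(W[...,2]>.168)&(W[...,2]<.2);
for nm,x,y in(("knob",.545,.24),("pl",.543,.139)):
    q=W[m&(np.hypot(W[...,0]-x,W[...,1]-y)<.04)];print(nm,len(q),np.median(q,0) if len(q) else 0,cv2.minAreaRect((q[:,:2]*1000).astype(np.float32)) if len(q) else 0)
print(manip.state())
E
```

```text
95 [ 3.72988767e-01  1.86557767e-01  1.87011097e+00 -4.44089210e-16
  1.08492392e+00  2.85722305e-01]
50 [ 3.72988767e-01  1.86557767e-01  1.87011097e+00 -4.44089210e-16
  1.08492392e+00  1.07112047e+00]
5 [0.37298877 0.18655777 1.87011097 0.         1.08492392 1.85651863]
-10 [ 3.72988767e-01  1.86557767e-01  1.87011097e+00 -8.88178420e-16
  1.08492392e+00  2.11831802e+00]
((510.13916015625, 186.2744903564453), (189.91226196289062, 191.40040588378906), 89.28851318359375)
knob 858 [0.54300313 0.23794792 0.17885093] ((543.1885986328125, 236.31207275390625), (13.997462272644043, 46.20591735839844), 9.568321228027344)
pl 915 [0.54185631 0.13796033 0.17316695] ((541.9884643554688, 136.9104766845703), (32.75156021118164, 32.521392822265625), 48.35786056518555)
{'clock': 1.875, 'joint_pos': array([3.42950530e-01, 4.84751862e-02, 1.63220991e+00, 3.17578223e-04,
       1.46179751e+00, 2.53950678e-01]), 'joint_velocities': array([ 5.17063500e-03,  2.53848383e-03,  2.89621213e-05,  2.31650489e-04,
        1.51044974e-03, -7.14092161e-04]), 'tau': array([-3.33302189e-01, -4.00966501e+01, -3.72840893e+01,  5.82392688e-02,
        1.02077185e-03, -1.45191111e-04]), 'tool_pos': array([0.54453784, 0.22098647, 0.35943928]), 'tcp_rot': array([-2.11999169e+00, -2.31751368e+00,  1.00319339e-03]), 'contact_force': array([ 0.13289265, -0.07286165, -0.0825035 ]), 'moment': array([-0.02820527,  0.04169938,  0.01477799]), 'grasp_force': 0.0, 'gripper_width': 0.08807242786509668}
```

View pics/w1.png

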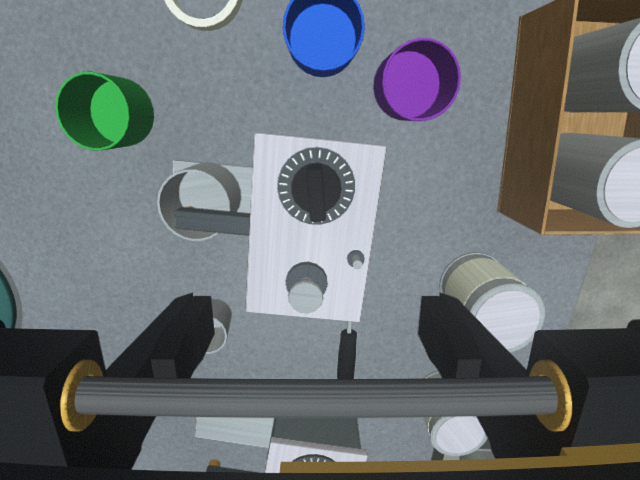

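Wrist view: target knob at (317,187) with its wing end near (317,205), plunger at (305,288), gauge pin at (355,259), tin at (200,200) under the spout. The surroundings are clear, so I'll grip.

Run:
```python
from h import *
a=np.radians(99.6);x,y=.5433,.237
manip.set_gripper(.045,force=30)
manip.move_pose([x,y,.25],down(a))
manip.move_linear([x,y,.151],rate=.08)
manip.dwell(.3);s=manip.state();print(s["tool_pos"],s["contact_force"],s["moment"],np.degrees(yaw()),s["clock"])
M=np.array([(manip.dwell(.02),manip.state()["moment"][2])[1] for _ in range(15)]);print("noise",M.mean(),M.std())
manip.set_gripper(.0,force=30)
manip.dwell(.3);s=manip.state();print(s["tool_pos"],s["contact_force"],s["moment"],s["gripper_width"],s["grasp_force"],s["clock"])
```

```text
[0.54346503 0.23704365 0.15131817] [ 0.52156836 -0.04631887 -0.84255159] [-0.03277963  0.04663118 -0.02980936] 99.59721774830044 4.8667
noise -0.006178219767631791 0.02200131755686231
[0.54309335 0.23696214 0.1510173 ] [-1.51969755 -1.27518714  1.28105851] [-0.13313309  0.29627451 -0.01543457] 0.01413006948486987 30.000257268548012 5.9917
```

```bash
cat > turn.py <<'E'
from h import *
import sys
def turn(n,step=.02,stop=None):
    s=manip.state()
    q=np.load("q.npy") if __import__("os").path.exists("q.npy") else np.r_[np.array(s["joint_pos"]),s["joint_pos"][5]]
    for i in range(n):
        q[5]+=step;manip.set_joints(q[:6]);m=[];f=[]
        for _ in range(6):
            manip.dwell(.015);s=manip.state();m.append(s["moment"][2]);f.append(s["contact_force"])
        f=np.mean(f,0);print(f"{q[5]-q[6]:.3f} act {s['joint_pos'][5]-q[6]:.3f} mz {np.mean(m):+.3f} tau6 {s['tau'][5]:+.3f} f {f.round(1)} w {s['gripper_width']:.4f} t {s['clock']:.1f}")
        np.save("q.npy",q)
E
python3 -c "
from turn import *
turn(24)"
```

```text
0.020 act 0.020 mz -0.000 tau6 -0.011 f [-0.9  0.1  0.7] w 0.0138 t 6.3
0.040 act 0.040 mz +0.003 tau6 -0.010 f [-0.8 -0.2  0.5] w 0.0135 t 6.7
0.060 act 0.060 mz -0.009 tau6 -0.010 f [-0.6  0.1  0.2] w 0.0137 t 7.0
0.080 act 0.080 mz -0.009 tau6 -0.010 f [-0.4  0.3  0.2] w 0.0137 t 7.4
0.100 act 0.100 mz -0.015 tau6 -0.010 f [-0.9 -0.1 -0.2] w 0.0139 t 7.7
0.120 act 0.120 mz +0.001 tau6 -0.010 f [-0.5  0.1 -0.1] w 0.0137 t 8.1
0.140 act 0.140 mz -0.013 tau6 -0.010 f [ 0.  -0.3 -0.8] w 0.0139 t 8.4
0.160 act 0.160 mz -0.012 tau6 -0.010 f [ 0.5 -0.2 -0.5] w 0.0139 t 8.8
0.180 act 0.180 mz -0.011 tau6 -0.010 f [ 0.9 -0.5 -0.8] w 0.0135 t 9.1
0.200 act 0.200 mz -0.013 tau6 -0.009 f [ 1.   0.3 -1. ] w 0.0136 t 9.5
0.220 act 0.220 mz -0.016 tau6 -0.009 f [ 1.  -0.2 -1.3] w 0.0140 t 9.8
0.240 act 0.240 mz -0.015 tau6 -0.009 f [ 1.4  0.1 -1.6] w 0.0140 t 10.2
0.260 act 0.260 mz -0.019 tau6 -0.009 f [ 2.2 -0.1 -1.5] w 0.0137 t 10.5
0.280 act 0.280 mz +0.001 tau6 -0.008 f [ 2.3 -0.3 -1.7] w 0.0138 t 10.9
0.300 act 0.300 mz -0.009 tau6 -0.008 f [ 2.9 -0.3 -1.9] w 0.0137 t 11.2
0.320 act 0.320 mz +0.002 tau6 -0.008 f [ 3.1 -0.1 -2.4] w 0.0134 t 11.6
0.340 act 0.340 mz -0.015 tau6 -0.008 f [ 3.5 -0.6 -2.5] w 0.0137 t 11.9
0.360 act 0.360 mz -0.012 tau6 -0.007 f [ 3.6 -0.1 -2.5] w 0.0135 t 12.3
0.380 act 0.380 mz -0.017 tau6 -0.007 f [ 4.6 -0.4 -2.3] w 0.0136 t 12.6
0.400 act 0.400 mz +0.001 tau6 +0.006 f [ 4.7 -0.4 -2.7] w 0.0139 t 13.0
0.420 act 0.420 mz +0.079 tau6 +0.045 f [ 5.1 -0.7 -3.4] w 0.0134 t 13.3
0.440 act 0.440 mz +0.129 tau6 +0.107 f [ 5.1 -0.5 -2.9] w 0.0139 t 13.7
0.460 act 0.459 mz +0.156 tau6 +0.169 f [ 5.1 -0.6 -2.8] w 0.0137 t 14.0
0.480 act 0.479 mz +0.210 tau6 +0.215 f [ 5.4 -1.1 -3.4] w 0.0136 t 14.4
```

First rise began at about 0.40 rad; tau6 is the cleanest signal.

```bash
python3 -c "
from turn import *
turn(22)"
```

```text
0.500 act 0.499 mz +0.269 tau6 +0.260 f [ 5.3 -0.8 -2.8] w 0.0140 t 14.7
0.520 act 0.519 mz +0.296 tau6 +0.302 f [ 5.1 -0.2 -3.1] w 0.0138 t 15.1
0.540 act 0.539 mz +0.295 tau6 +0.314 f [ 5.  -0.9 -2.9] w 0.0138 t 15.4
0.560 act 0.560 mz -0.020 tau6 -0.015 f [ 5.4 -0.4 -3.1] w 0.0138 t 15.8
0.580 act 0.580 mz +0.028 tau6 +0.020 f [ 5.4 -0.7 -3.1] w 0.0138 t 16.1
0.600 act 0.600 mz +0.000 tau6 -0.008 f [ 5.1 -1.3 -3.2] w 0.0140 t 16.5
0.620 act 0.620 mz -0.005 tau6 -0.003 f [ 5.4 -1.2 -3.5] w 0.0138 t 16.8
0.640 act 0.640 mz -0.013 tau6 -0.000 f [ 5.5 -1.2 -3.4] w 0.0141 t 17.2
0.660 act 0.660 mz +0.017 tau6 +0.003 f [ 5.5 -1.  -3.5] w 0.0137 t 17.5
0.680 act 0.680 mz +0.067 tau6 +0.049 f [ 5.4 -1.  -3.2] w 0.0136 t 17.9
0.700 act 0.700 mz +0.123 tau6 +0.101 f [ 5.4 -0.5 -3.1] w 0.0136 t 18.2
0.720 act 0.719 mz +0.177 tau6 +0.163 f [ 5.4 -0.8 -3.3] w 0.0140 t 18.6
0.740 act 0.739 mz +0.214 tau6 +0.212 f [ 5.3 -0.8 -2.9] w 0.0135 t 18.9
0.760 act 0.759 mz +0.244 tau6 +0.255 f [ 5.6 -1.1 -3.3] w 0.0138 t 19.3
0.780 act 0.779 mz +0.315 tau6 +0.299 f [ 5.4 -0.6 -3.1] w 0.0139 t 19.6
0.800 act 0.799 mz +0.316 tau6 +0.323 f [ 5.6 -0.9 -3.5] w 0.0137 t 20.0
0.820 act 0.820 mz -0.019 tau6 -0.016 f [ 6.  -1.2 -3.3] w 0.0137 t 20.3
0.840 act 0.840 mz +0.025 tau6 +0.020 f [ 5.8 -1.  -3.3] w 0.0134 t 20.7
0.860 act 0.860 mz -0.009 tau6 -0.009 f [ 5.6 -1.2 -3.6] w 0.0135 t 21.0
0.880 act 0.880 mz -0.007 tau6 -0.003 f [ 5.7 -1.2 -3.1] w 0.0137 t 21.4
0.900 act 0.900 mz +0.025 tau6 -0.000 f [ 5.9 -1.  -3.7] w 0.0141 t 21.7
0.920 act 0.920 mz +0.000 tau6 -0.002 f [ 5.9 -1.1 -3.3] w 0.0138 t 22.1
```

Two clicks felt, at 0.55 and 0.81. The third should come at about 1.08.

```bash
python3 -c "
from turn import *
turn(9)"
```

```text
0.940 act 0.940 mz +0.029 tau6 +0.044 f [ 5.8 -1.4 -3.3] w 0.0136 t 22.4
0.960 act 0.960 mz +0.100 tau6 +0.095 f [ 5.5 -1.3 -3.4] w 0.0136 t 22.8
0.980 act 0.979 mz +0.156 tau6 +0.158 f [ 5.8 -1.  -3.8] w 0.0140 t 23.1
1.000 act 0.999 mz +0.225 tau6 +0.207 f [ 5.7 -1.1 -3.4] w 0.0141 t 23.5
1.020 act 1.019 mz +0.264 tau6 +0.251 f [ 6.  -1.7 -3.6] w 0.0138 t 23.8
1.040 act 1.039 mz +0.293 tau6 +0.295 f [ 6.1 -1.4 -3.3] w 0.0138 t 24.2
1.060 act 1.059 mz +0.317 tau6 +0.326 f [ 6.  -1.6 -3.4] w 0.0139 t 24.5
1.080 act 1.080 mz -0.011 tau6 -0.018 f [ 5.9 -1.4 -3.3] w 0.0141 t 24.9
1.100 act 1.100 mz +0.010 tau6 +0.020 f [ 5.7 -1.1 -3.8] w 0.0139 t 25.2
```

Third click felt. Release and push the plunger.

Run:
```python
from h import *
manip.dwell(.4)
manip.set_gripper(.04)
p=manip.state()["tool_pos"];manip.move_linear([p[0],p[1],.22],rate=.1)
manip.set_gripper(0,force=10)
x,y=.5425,.1378
manip.move_linear([x,y,.20],rate=.15);manip.move_linear([x,y,.178],rate=.05)
manip.dwell(.3);b=np.mean([(manip.dwell(.02),manip.state()["contact_force"])[1] for _ in range(8)],0);print(b,manip.state()["tool_pos"],manip.state()["clock"])
z=.178
while z>.1585:
    z-=.001;manip.move_linear([x,y,z],rate=.02)
    f=np.mean([(manip.dwell(.02),manip.state()["contact_force"])[1] for _ in range(4)],0)-b
    print(f"{z:.4f} {manip.state()['tool_pos'][2]:.4f}",f.round(1))
    if f[2]>13: break
manip.dwell(.2)
manip.move_linear([x,y,.20],rate=.05);manip.move_linear([x,y,.34],rate=.15)
manip.move_pose([.5445,.22,.36],down(np.radians(95)))
c=cap("wrist");cv2.imwrite("pics/w2.png",c["image"]);print(manip.state()["clock"])
W=cloud(c);q=W[(W[...,2]>.168)&(np.hypot(W[...,0]-.542,W[...,1]-.138)<.03)];print(np.median(q,0))
for uv in((200,200),): print(W[uv[1],uv[0]],np.load("w1.npz")["W"][uv[1],uv[0]])
```

```text
[-0.25868081 -0.02760021  0.33114228] [0.54259948 0.13778703 0.1782196 ] 29.5917
0.1770 0.1769 [ 0.1 -0.1 -0.5]
0.1760 0.1759 [ 0.3  0.1 -0.2]
0.1750 0.1750 [ 0.2 -0.2 -0.5]
0.1740 0.1744 [-0.2  0.1  2.7]
0.1730 0.1733 [ 0.4 -0.1  2.3]
0.1720 0.1721 [0.4 0.3 3.4]
0.1710 0.1712 [0.3 0.8 4. ]
0.1700 0.1701 [0.3 0.  4.3]
0.1690 0.1692 [1.  0.5 5.2]
0.1680 0.1683 [0.3 0.4 5.5]
0.1670 0.1674 [ 0.4 -0.   6.1]
0.1660 0.1665 [0.1 0.  6.5]
0.1650 0.1656 [-0.2 -0.1  6.5]
0.1640 0.1647 [-0.7  0.1  7.3]
0.1630 0.1638 [-0.5  0.2  7.6]
0.1620 0.1629 [-0.5 -0.4  8. ]
0.1610 0.1620 [-1.  -0.1  8.4]
0.1600 0.1611 [-1.3 -0.3  9.3]
0.1590 0.1604 [-2.  -0.  10.1]
0.1580 0.1603 [-3.9 -0.5 14.6]
39.1
[0.54215741 0.14470498 0.17299739]
[0.39491887 0.18308852 0.0092052 ] [0.39653836 0.18479961 0.01257092]
```

View pics/w2.png

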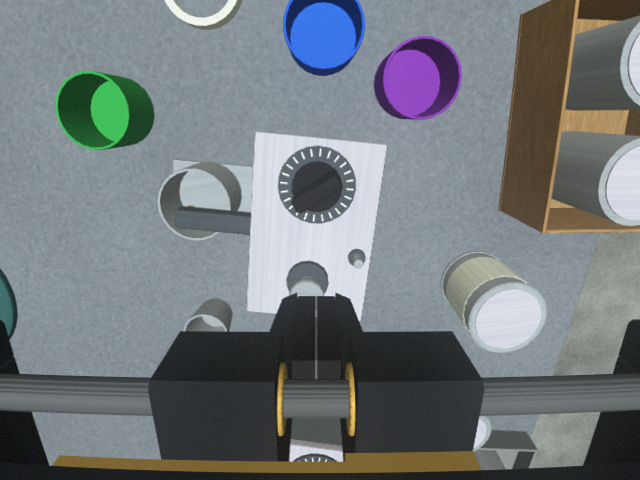

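The plunger reached its stop at 14.6 N and is back up at (305,285). The tin at (200,200) is unmoved, the knob at (317,185) is turned, and the gripper is clear.

```bash
python3 -c "
from h import *
manip.dwell(.3);print(order.close_job())"
```

```text
the job is handed in; nothing more can be done
None
```

I turned the knob on the head with the tin three clicks clockwise, all felt in the wrist torque. I then let go, pushed the plunger to its stop at about 15 N, and it came back up. The tin hasn't moved and the job is handed in; no verdict came back, and I judged the clicks by torque alone, without measuring the gauge pin.

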